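Lay and pin a flow rail in a sloped bottle rack

TASK

Fit the loose roller rail into the empty lane of the sloped bench-top rack: lay it on the two raised bars, hole end low and its hole over the hole of the steel plate in the front bar, rear end between the green guides, and let go of it only once it rests there. Then push the red-headed locking pin down through the rail and the plate, feeling for the plate's hole, until it is fully home, and let go. Do not disturb the amber bottles standing around.

Things in the scene. Friction and masses are not known exactly. Their poses are not given: they have to be found in the camera images.
- deck: Sloped bed of the grey bench-top rack, fixed. Origin: nominal pin hole of the empty lane, on the low front bar's top face, 110 mm up. x: uphill along the lane (0.25 rad; low end towards the robot), y: across, left looking uphill, z: out of the slope. Front bar: 36 mm wide (x), y -110 to +40 mm, 12 mm thick; in this lane it is the steel hole plate, whose top is at z = 0.
- plate_nominal (a point): Same point as the deck origin: where the steel hole plate's hole should be. The real hole (16 mm, through, free below) lies up to 5 mm uphill or downhill of here (deck x), exact in y: the plate is clamped rigidly and differs each time, and no reading tells its place. Once the pin's nose is in it, the side force on the pin shows the way to its centre.
- back_bar (a point): Top middle of the raised back bar in the empty lane, 135 mm uphill of the deck origin and level with it in the deck's z. Bar 16 mm wide along the slope, spanning y -110 to +40 mm. Two green guide cheeks 18 mm high leave a 38 mm gap centred here for the rail's rear.
- neighbour (a point): A fixed rail like the loose one, already pinned in the next lane: the underside of its pin hole, at y = -85 mm on the deck. Its channel stands 22 mm and its red pin head 46 mm above the bars. Shows how the finished job looks.
- rail_grip (a point): Loose aluminium flow rail, 190 x 28 mm, 0.17 to 0.35 kg, flat on the bench, right way up. Point near its centre of mass, 11 mm above the flat underside. x along the rail to its rear, y across, z up. Channel 22 mm high (yellow rollers 4 mm higher) from x = -65 to +80 mm of here; from -65 to -110 mm a flat tab, only the lowest 6 mm thick, with the pin hole.
- rail_hole (a point): Centre of the pin hole (16 mm, through) in the rail's tab, at the rail's underside: 89 mm before rail_grip along the rail's x and 11 mm below it; same axes. With the rail in its lane it lies over the hole of the steel plate, so within 5 mm of the deck origin along x, and the axes agree with the deck's. The rail lies loose and is easily shifted.
- pin_grip (a point): Locking pin, 0.12 kg, upright in the 18 mm hole of a fixed wooden block 70 x 70 x 66 mm. Point: centre of its red square head, 24 x 24 mm, 36 mm high, sides along the pin's x and y. z up along the pin, nose to head. Below the head a steel shoulder 28 x 28 x 4 mm, then a round shank 13 mm thick, 60 mm long, its last 12 mm tapering to a 5 mm nose that draws the rail into line.
- pin_shoulder (a point): Centre of the underside of the pin's shoulder, 22 mm below pin_grip along the pin; the nose lies 60 mm below this point. At the start it rests on the block's top, 66 mm above the bench. Fully home, the shoulder lies flat on the rail's tab, 6 mm above the front bar.
- bottle_a_mid (a point): Bystander: amber bottle, 60 mm diameter, 140 mm tall; this point is its centre, 70 mm above the bench. Leave it alone.
- bottle_b_mid (a point): Bystander: amber bottle, 60 mm diameter, 140 mm tall; this point is its centre, 70 mm above the bench. Leave it alone.
- bottle_c_mid (a point): Bystander: small amber bottle, 48 mm diameter, 100 mm tall; this point is its centre, 50 mm above the bench. Leave it alone.
- bottle_d_mid (a point): Bystander: small amber bottle, 48 mm diameter, 100 mm tall; this point is its centre, 50 mm above the bench. Leave it alone.
Mind the look-alikes: they are no part of the job. Of the things that look like the part that bears deck, the larger one is meant.

How it is judged:
By the outcome, as a careful person would: the job done as asked, in the order asked, and still so for the second after the job is handed in, with the robot touching nothing.
It also fails if it takes over 72 s, if anything falls off the work surface, if the arm or the gripper's body presses on something with over 40 N, if the wrist force passes 120 N, or if a joint passes its speed limit or range.

ROBOT

A 6-joint arm with a two-finger parallel gripper is mounted at the origin on the work surface. World frame = base frame: x ahead of the robot, y to its left, z up, the work surface at z = 0. Lengths are in m, angles in rad, forces in N, time in s.
With the tool pointing down it reaches from about 0.35 to 0.975 m from the base axis. Payload 17.4 kg.
Tool frame: the origin (TCP) lies between the finger pads; the fingertips stand 17 mm ahead of it and the grasp point (between the pads) lies 2 mm behind it (bot.nose_length is the distance from the TCP to the fingertips, in m); z points along the fingers, y is the line along which they close (so a half turn about z gives the same grasp; the last joint's range is limited). The gripper opens to 85 mm and grips with 20 to 120 N. Pads are 22 mm wide; open, the fingers measure 114 mm over their backs; the gripper's body (76 mm by 85 mm) begins 54 mm behind the grasp point. The pads swing forward as they close: fully open they stand 13 mm farther back than shut.
Start: joints at [-1.347, 0.116, 1.442, -0, 1.584, -0.038], TCP at [0.175, -0.652, 0.248] pointing down, gripper open.
Joint ranges: [-2.83, 2.83], [-0.83, 2.19], [0.07, 2.5], [-1.14, 4.28], [0.01, 3], [-2.97, 2.97]. Speed limits (rad/s): [1.89, 1.89, 2.22, 3.14, 3.14, 3.14].

INTERFACE

Orientations are given as [roll, pitch, yaw] about the fixed x, y, z axes, in that order (R = Rz(yaw) Ry(pitch) Rx(roll)).
In Python, from workcell import status, cams, job, bot gives the robot as it stands.
- The arm moves only by the tool drive_tool, never from a script. Its argument "rows" is a list of rows, each an object with "linear": the shift along the world's x, y, z normalised to -1 to 1, where 1 is 0.075 m, a list of three; "twist": the turn, a rotation vector about the world's x, y, z normalised to -1 to 1, where 1 is 360 degrees, a list of three. In form: [{"linear": [dx, dy, dz], "twist": [ax, ay, az]}, ...]. A call has 1 to 12 rows; each row shifts and turns the commanded pose from where the row before left it; what a row does not reach is not made up. A row lasts 1/8 s, in which the tool goes at most 62.5 mm and 10.7 degrees, less where a joint would pass 70% of its speed; a pose out of reach is approached as far as the arm can. A call with a number of a shift or a turn outside -1 to 1 is refused whole. A call with a gripper value outside its range is refused whole. "jaw" is the gripper's target within -1 to 1 (fully open at 1, half-way at 0, shut at -1), set as the call begins (left out, the last holds). The fingers move at their own pace and stop on an object; "squeeze" is the grip in N (left out, the last holds). Time passes only in rows, so rows that do not move let the fingers close. It gives the time, the measured TCP pose, the force, the opening and the grip force at its end, in the units of the state.
- status.read_state(): the state, without advancing time (a new reading comes with each control period).
- cams.get_image(name): name is "scene" or "top"; returns the picture (384x512x3 uint8, red, green, blue); there is no depth.
- cams.camera_info(name): a dict with "fx", "fy", "cx", "cy" (pixels), "cam_to_world" (4x4, takes a point from camera to world coordinates). Camera axes: x right, y down, z forward; pixel columns grow to the right and rows downward; lengths in m; the calibration is good to about 2 mm. A picture is of the moment at which its call begins. camera_info takes no time and is no camera call.
- job.close_job(): hands the job in; it is judged then, once.
The state is a dict: "clock": time; "qpos": joint angles; "dq": joint speeds; "tau": joint torques, N m; "position": TCP position; "eef_rot": TCP orientation; "ft_force": force on the tool from outside, world axes, zero at the start; "wrist_torque": the same for the moment, N m; "finger_gap": finger opening in m; "gripper_force": force on a finger pad.
Only numpy, scipy, OpenCV 4.12 (cv2) and the standard library are available. Lean on these libraries where they do the work, as an engineer would, in place of code of your own. Each camera call takes 0.05 s, during which the arm holds its last target. There are 200 camera calls.

## Working session

There is one attempt and no reset: what is moved stays moved. The work goes in short steps, Python scripts to look and compute and a tool call to move; the robot and the scene stay as the last step left them, time stands still between calls to the robot, and variables do not carry over. Pictures are saved under pics/ and viewed, at most 13 in all, crops included, and the job is handed in when it is done.

Besides the shell and the picture viewer there is one more tool, called after "Call:" by a JSON object that holds its "name" and its "arguments", one argument or row to a line. drive_tool: Moves the arm, as the interface text tells. Scaled input: -1 to 1 covers 0.075 m each way for a shift and 360 degrees each way for a turn. Its arguments: {"type":"object","properties":{"rows":{"type":"array","items":{"type":"object","properties":{"linear":{"type":"array","items":{"type":"number","minimum":-1,"maximum":1}},"twist":{"type":"array","items":{"type":"number","minimum":-1,"maximum":1}}}}},"jaw":{"type":"number"},"squeeze":{"type":"number"}},"required":["rows"]}

```bash
ls; mkdir -p pics; python3 - <<'E'
from workcell import status,cams,job,bot
import cv2,numpy as np
np.set_printoptions(precision=4,suppress=True)
for n in("scene","top"):
    im=cams.get_image(n); cv2.imwrite(f"pics/{n}0.png",im[:,:,::-1]); 
    cv2.imwrite(f"pics/{n}0b.png",cv2.resize(im[:,:,::-1],(800,600),interpolation=cv2.INTER_CUBIC))
    print(cams.camera_info(n))
print(status.read_state(), [a for a in dir(bot) if a[0]!='_'])
E
```

```text
pics
{'fx': 412.7449331743168, 'fy': 412.7449331743168, 'cx': 257.16348801288143, 'cy': 191.7168289370646, 'cam_to_world': array([[ 0.1098,  0.8399, -0.5315,  1.1268],
       [ 0.9939, -0.0904,  0.0625, -0.0863],
       [ 0.0045, -0.5351, -0.8448,  1.0642],
       [ 0.    ,  0.    ,  0.    ,  1.    ]])}
{'fx': 424.5916502735283, 'fy': 424.5916502735283, 'cx': 249.88786695227418, 'cy': 185.6886118203548, 'cam_to_world': array([[-0.017 , -0.9866,  0.1622,  0.3283],
       [-0.9999,  0.0171, -0.0005,  0.0043],
       [-0.0022, -0.1622, -0.9868,  1.466 ],
       [ 0.    ,  0.    ,  0.    ,  1.    ]])}
{'clock': 0.1, 'qpos': array([-1.3468,  0.1164,  1.4422, -0.    ,  1.584 , -0.0379]), 'dq': array([ 0.0014, -0.0006, -0.0007,  0.0014, -0.0013,  0.0009]), 'tau': array([  0.002 , -73.3666, -63.3788,   0.0001,   0.0053,   0.    ]), 'position': array([ 0.1747, -0.6519,  0.2476]), 'eef_rot': array([-3.1406, -0.    ,  0.2619]), 'ft_force': array([1.1702, 0.0253, 1.0627]), 'wrist_torque': array([-0.0107,  0.0097, -0.0618]), 'gripper_force': 0.0, 'finger_gap': 0.08553866020591429} ['PlanningError', 'nose_length']
```

View pics/scene0b.png

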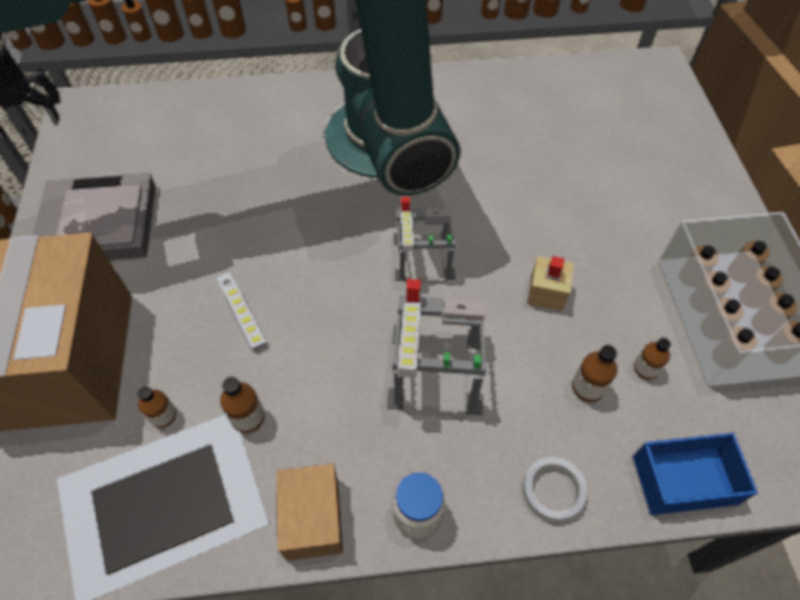

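View pics/top0b.png

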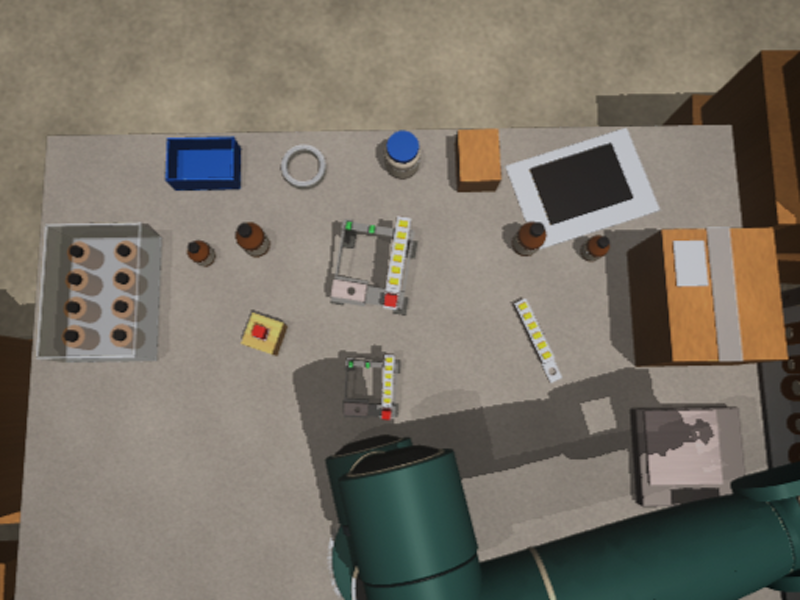

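Top view: two racks look alike, the large one at (375,262) and the small one at (370,385). I take the large one, as the text says. The loose rail is at (537,340) with its hole at (553,372), nearest the robot. The pin in its block is at (261,330).

```bash
cat > h.py <<'E'
from workcell import status,cams,job,bot
import cv2,numpy as np
from scipy.spatial.transform import Rotation as Ro
np.set_printoptions(precision=4,suppress=True)
I={n:cams.camera_info(n) for n in("scene","top")}
def ray(n,u,v):
    c=I[n];T=c['cam_to_world'];d=T[:3,:3]@[(u-c['cx'])/c['fx'],(v-c['cy'])/c['fy'],1]
    return T[:3,3],d
def onz(n,u,v,z):
    o,d=ray(n,u,v);return o+d*(z-o[2])/d[2]
def proj(n,P):
    c=I[n];q=np.linalg.inv(c['cam_to_world'])@np.r_[P,1];return np.array([c['fx']*q[0]/q[2]+c['cx'],c['fy']*q[1]/q[2]+c['cy']])
def tri(a,b):
    o1,d1=ray("scene",*a);o2,d2=ray("top",*b)
    s=np.linalg.lstsq(np.c_[d1,-d2],o2-o1,rcond=None)[0];p,q=o1+s[0]*d1,o2+s[1]*d2
    return (p+q)/2,np.linalg.norm(p-q)
def blobs(im,lo,hi,amin=4):
    m=cv2.inRange(cv2.cvtColor(im,cv2.COLOR_RGB2HSV),lo,hi)
    n,l,s,c=cv2.connectedComponentsWithStats(m)
    return [(c[i].round(2),s[i].tolist()) for i in range(1,n) if s[i][4]>=amin]
E
python3 - <<'E'
from h import *
S=cv2.imread("pics/scene0.png");T=cv2.imread("pics/top0.png")
def crop(im,x,y):
    return cv2.resize(im[y:y+60,x:x+80],(400,300),interpolation=cv2.INTER_CUBIC)
a=np.hstack([crop(T,200,136),crop(T,305,188)]);b=np.hstack([crop(S,245,175),crop(S,130,170)])
cv2.imwrite("pics/c1.png",np.vstack([a,b]))
for n,im in(("scene",S),("top",T)):
    im=im[:,:,::-1].copy()
    for nm,lo,hi in(("red",(0,180,120),(5,255,255)),("green",(50,120,50),(80,255,255)),("yel",(24,140,120),(34,255,255))):
        for c,s in blobs(im,lo,hi): print(n,nm,c,s)
E
```

```text
scene red [259. 128.] [258, 127, 3, 3, 9]
scene red [356.05 168.27] [353, 165, 7, 7, 37]
scene red [264.15 182.55] [261, 180, 7, 6, 40]
scene green [286.6 151.8] [286, 151, 2, 3, 5]
scene green [285.5 229.5] [285, 226, 2, 8, 16]
scene green [304.95 230.85] [304, 228, 3, 7, 20]
top red [249.67 191.76] [246, 188, 8, 8, 46]
top red [165.22 211.64] [162, 208, 8, 8, 50]
top red [246.73 264.86] [245, 263, 5, 5, 22]
top green [222.8  143.93] [221, 142, 4, 5, 15]
top green [237.5 146.5] [236, 145, 4, 4, 12]
top green [224.43 232.71] [224, 231, 2, 4, 7]
top green [234.5 233. ] [234, 232, 2, 3, 6]
top yel [257.69 142.69] [256, 141, 5, 4, 16]
top yel [256.59 150.35] [254, 149, 6, 4, 17]
top yel [255.   157.67] [253, 156, 5, 4, 18]
top yel [254. 165.] [252, 163, 5, 5, 17]
top yel [253.11 172.42] [251, 171, 5, 4, 19]
top yel [251.68 179.68] [249, 178, 6, 4, 19]
top yel [334.07 195.6 ] [332, 194, 5, 4, 15]
top yel [337.07 201.71] [335, 200, 5, 4, 14]
top yel [340.25 208.12] [338, 206, 5, 5, 16]
top yel [343.29 214.36] [341, 213, 5, 4, 14]
top yel [346.33 220.53] [344, 219, 5, 4, 15]
top yel [349.36 226.86] [347, 225, 5, 4, 14]
top yel [248.67 229.89] [247, 229, 4, 3, 9]
top yel [248.5 235.5] [247, 235, 4, 2, 8]
top yel [248.  240.5] [247, 240, 3, 2, 6]
top yel [248.  245.5] [247, 245, 3, 2, 6]
top yel [247.71 250.57] [246, 250, 4, 2, 7]
top yel [247.12 255.88] [246, 255, 3, 3, 8]
```

View pics/c1.png

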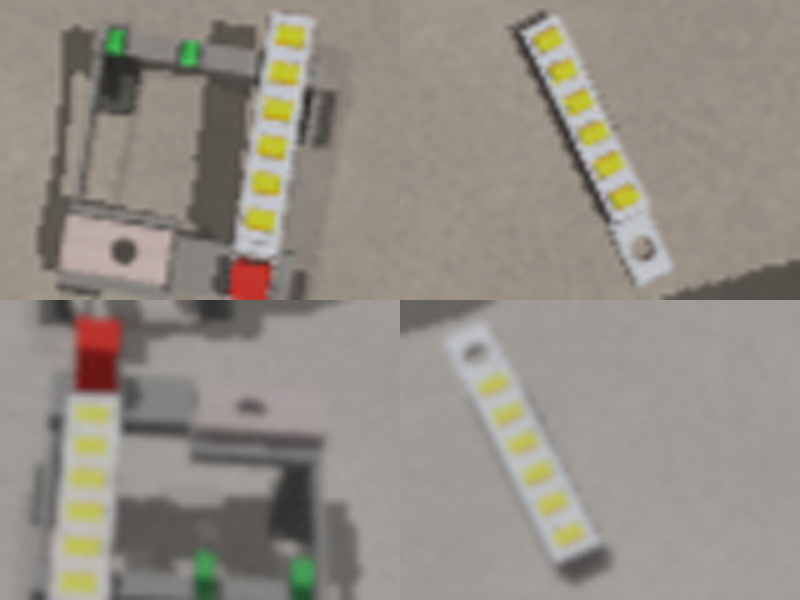

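The crop shows the large rack's empty lane with the hole plate: its hole is at top px ≈(224.5,185.7) and its green guides at (223,144) and (237.5,146.5). The loose rail's hole is at top px ≈(353,237). All parts are confirmed.

```bash
cat > m.py <<'E'
from h import *
from scipy.optimize import least_squares
S=cv2.imread("pics/scene0.png")[:,:,::-1].copy();T=cv2.imread("pics/top0.png")[:,:,::-1].copy()
def dark(im,x,y,r):  # centroid of dark hole weighted
    g=cv2.cvtColor(im,cv2.COLOR_RGB2GRAY)[y-r:y+r+1,x-r:x+r+1].astype(float)
    w=np.clip(np.median(g)-15-g,0,None);yy,xx=np.mgrid[-r:r+1,-r:r+1]
    return np.array([x+(w*xx).sum()/w.sum(),y+(w*yy).sum()/w.sum()])
sat=lambda im:cv2.cvtColor(im,cv2.COLOR_RGB2HSV)[:,:,1]
ys=[(c,s) for c,s in blobs(S,(22,75,60),(36,255,255)) if s[4]<60]
print("scene yel",[(c,s[4]) for c,s in ys])
yt=[c for c,s in blobs(T,(24,120,100),(34,255,255)) if s[4]<40]
if __name__=="__main__":
    ph=dark(T,225,186,3);phs=dark(S,295,196,3);rh=dark(T,353,237,3);rhs=dark(S,145,180,3)
    print("plate hole",ph,phs,tri(phs,ph),onz("top",*ph,.11),onz("scene",*phs,.11))
    print("rail hole",rh,rhs,onz("top",*rh,.006),onz("scene",*rhs,.006))
    R=[c for c in yt if c[0]>320];P=np.array([onz("top",*c,.026)[:2] for c in R])
    d=P[0]-P[-1];print("rollers top",P,"yaw",np.arctan2(d[1],d[0]))
    R=[c for c,s in ys if c[0]<200 and 130<c[0] and c[1]>175];P=np.array([onz("scene",*c,.026)[:2] for c in R]);print("rollers scene",P);d=P[-1]-P[0];print(np.arctan2(d[1],d[0]))
    N=[c for c in yt if 249<c[0]<262 and c[1]<185][::-1]
    M=[c for c,s in ys if 250<c[0]<275 and 188<c[1]<240]
    print(len(N),len(M))
    for a,b in zip(M,N): print("nb roller",tri(a,b))
    for a,b in (((285.5,229.5),(237.5,146.5)),((304.95,230.85),(222.8,143.93)),((264.15,182.55),(249.67,191.76)),((356.05,168.27),(165.22,211.64))): print(tri(a,b))
    m=cv2.inRange(cv2.cvtColor(cv2.resize(T,None,fx=6,fy=6,interpolation=cv2.INTER_CUBIC)[1170:1380,900:1110],cv2.COLOR_RGB2HSV),(0,150,110),(6,255,255))
    c=max(cv2.findContours(m,0,2)[0],key=cv2.contourArea);r=cv2.minAreaRect(c)
    b=(cv2.boxPoints(r)+[900,1170]+.5)/6-.5;print("head",[onz("top",*q,.106)[:2] for q in b],onz("top",*b.mean(0),.106))
    m=cv2.inRange(cv2.cvtColor(cv2.resize(T,None,fx=6,fy=6,interpolation=cv2.INTER_CUBIC)[1170:1380,900:1110],cv2.COLOR_RGB2HSV),(15,70,150),(35,255,255))
    c=max(cv2.findContours(m,0,2)[0],key=cv2.contourArea);r=cv2.minAreaRect(c)
    b=(cv2.boxPoints(r)+[900,1170]+.5)/6-.5;print("block",[onz("top",*q,.066)[:2] for q in b],onz("top",*b.mean(0),.066))
E
python3 m.py
```

```text
scene yel [(array([260. , 136.5]), 6), (array([260.5, 150.5]), 4), (array([148.31, 186.54]), 13), (array([151.14, 192.5 ]), 14), (array([154.23, 198.15]), 13), (array([263.25, 197.12]), 16), (array([157.14, 204.29]), 14), (array([262.65, 203.94]), 17), (array([160.13, 210.4 ]), 15), (array([262.17, 210.06]), 18), (array([163.14, 216.5 ]), 14), (array([261.68, 217.  ]), 19), (array([261., 224.]), 21), (array([260.32, 231.  ]), 19)]
plate hole [224.3408 185.8367] [294.7205 195.936 ] (array([0.5518, 0.0852, 0.1113]), np.float64(0.0019290773461377757)) [0.5522 0.0862 0.11  ] [0.5509 0.0845 0.11  ]
rail hole [353.8683 237.8623] [144.3921 179.9471] [ 0.3817 -0.3484  0.006 ] [ 0.3811 -0.3492  0.006 ]
rollers top [[ 0.526  -0.2844]
 [ 0.5039 -0.2929]
 [ 0.4823 -0.3029]
 [ 0.461  -0.3113]
 [ 0.4398 -0.3208]
 [ 0.4177 -0.3308]] yaw 0.40501323647843473
rollers scene [[ 0.4205 -0.3318]
 [ 0.4427 -0.3228]
 [ 0.4635 -0.3132]
 [ 0.4856 -0.3043]
 [ 0.5072 -0.2953]
 [ 0.5284 -0.2865]]
0.3974389343571204
6 6
nb roller (array([ 0.5655, -0.0035,  0.1427]), np.float64(0.0010146449391087865))
nb roller (a
[... 228 characters left out ...]
2))
nb roller (array([ 0.6551, -0.0201,  0.1643]), np.float64(0.0010130441800841482))
nb roller (array([ 0.6775, -0.0241,  0.171 ]), np.float64(0.0016837276914431782))
(array([0.671 , 0.0398, 0.153 ]), np.float64(0.002194179821304165))
(array([0.6801, 0.0866, 0.1536]), np.float64(0.001813005117613489))
(array([0.5252, 0.0038, 0.1503]), np.float64(0.0015596930390557391))
(array([0.4723, 0.277 , 0.1013]), np.float64(0.0022716312255734545))
head [array([0.4651, 0.2934]), array([0.4882, 0.285 ]), array([0.4789, 0.2614]), array([0.4558, 0.2698])] [0.472  0.2774 0.106 ]
block [array([0.4506, 0.3246]), array([0.519 , 0.3005]), array([0.4931, 0.2336]), array([0.4251, 0.2581])] [0.4718 0.2792 0.066 ]
```

Call:
{"name": "drive_tool", "arguments": {
  "rows": [
    {"linear": [0.384, 0.452, -0.17], "twist": [0, 0, 0.0022]},
    {"linear": [0.384, 0.452, -0.17], "twist": [0, 0, 0.0022]},
    {"linear": [0.384, 0.452, -0.17], "twist": [0, 0, 0.0022]},
    {"linear": [0.384, 0.452, -0.17], "twist": [0, 0, 0.0022]},
    {"linear": [0.384, 0.452, -0.17], "twist": [0, 0, 0.0022]},
    {"linear": [0.384, 0.452, -0.17], "twist": [0, 0, 0.0022]},
    {"linear": [0.384, 0.452, -0.17], "twist": [0, 0, 0.0022]},
    {"linear": [0.384, 0.452, -0.17], "twist": [0, 0, 0.0022]},
    {"linear": [0.384, 0.452, -0.17], "twist": [0, 0, 0.0022]},
    {"linear": [0.384, 0.452, -0.17], "twist": [0, 0, 0.0022]},
    {"linear": [0, 0, 0]}
  ],
  "jaw": 0.4,
  "squeeze": 40
}}

```text
invalid input
```

Call:
{"name": "drive_tool", "arguments": {
  "rows": [
    {"linear": [0.384, 0.452, -0.17], "twist": [0, 0, 0.0022]},
    {"linear": [0.384, 0.452, -0.17], "twist": [0, 0, 0.0022]},
    {"linear": [0.384, 0.452, -0.17], "twist": [0, 0, 0.0022]},
    {"linear": [0.384, 0.452, -0.17], "twist": [0, 0, 0.0022]},
    {"linear": [0.384, 0.452, -0.17], "twist": [0, 0, 0.0022]},
    {"linear": [0.384, 0.452, -0.17], "twist": [0, 0, 0.0022]},
    {"linear": [0.384, 0.452, -0.17], "twist": [0, 0, 0.0022]},
    {"linear": [0.384, 0.452, -0.17], "twist": [0, 0, 0.0022]},
    {"linear": [0.384, 0.452, -0.17], "twist": [0, 0, 0.0022]},
    {"linear": [0.384, 0.452, -0.17], "twist": [0, 0, 0.0022]},
    {"linear": [0, 0, 0], "twist": [0, 0, 0]}
  ],
  "jaw": 0.4,
  "squeeze": 40
}}

```text
clock: 1.48
position: [0.4636, -0.3108, 0.1195]
eef_rot: [-3.14, 0.001, 0.403]
ft_force: [-0.1, -0.3, 1.1]
finger_gap: 0.0595
gripper_force: 0.0
```

Call:
{"name": "drive_tool", "arguments": {
  "rows": [
    {"linear": [0, -0.03, -0.3], "twist": [0, 0, 0]},
    {"linear": [0, 0, -0.3], "twist": [0, 0, 0]},
    {"linear": [0, 0, -0.3], "twist": [0, 0, 0]},
    {"linear": [0, 0, -0.2], "twist": [0, 0, 0]},
    {"linear": [0, 0, -0.13], "twist": [0, 0, 0]},
    {"linear": [0, 0, -0.06], "twist": [0, 0, 0]},
    {"linear": [0, 0, 0], "twist": [0, 0, 0]}
  ]
}}

```text
clock: 2.35
position: [0.4628, -0.3154, 0.0243]
eef_rot: [3.141, -0.0, 0.4]
ft_force: [0.4, -1.1, 0.2]
finger_gap: 0.0596
gripper_force: 0.0
```

Call:
{"name": "drive_tool", "arguments": {
  "rows": [
    {"linear": [0, 0, 0], "twist": [0, 0, 0]},
    {"linear": [0, 0, 0], "twist": [0, 0, 0]},
    {"linear": [0, 0, 0], "twist": [0, 0, 0]},
    {"linear": [0, 0, 0], "twist": [0, 0, 0]},
    {"linear": [0, 0, 0], "twist": [0, 0, 0]},
    {"linear": [0, 0, 0], "twist": [0, 0, 0]}
  ],
  "jaw": -1,
  "squeeze": 60
}}

```text
clock: 3.1
position: [0.463, -0.3154, 0.0249]
eef_rot: [3.141, -0.001, 0.4]
ft_force: [-0.6, 1.4, 6.7]
finger_gap: 0.0261
gripper_force: 60.5
```

Call:
{"name": "drive_tool", "arguments": {
  "rows": [
    {"linear": [0, 0, 0.2], "twist": [0, 0, 0]},
    {"linear": [0, 0, 0.4], "twist": [0, 0, 0]},
    {"linear": [0, 0, 0.6], "twist": [0, 0, 0]},
    {"linear": [0, 0, 0.6], "twist": [0, 0, 0]},
    {"linear": [0, 0, 0.6], "twist": [0, 0, 0]},
    {"linear": [0, 0, 0.4], "twist": [0, 0, 0]},
    {"linear": [0, 0, 0], "twist": [0, 0, 0]},
    {"linear": [0, 0, 0], "twist": [0, 0, 0]}
  ]
}}

```text
clock: 4.1
position: [0.4623, -0.315, 0.2328]
eef_rot: [-3.14, 0.001, 0.4]
ft_force: [0.5, 0.1, -3.5]
finger_gap: 0.0264
gripper_force: 59.6
```

```bash
python3 - <<'E'
from h import *
s=status.read_state();print(s['position'],s['eef_rot'],s['ft_force'],s['wrist_torque'],s['finger_gap'])
out=[]
for n,P in(("scene",s['position']),("top",s['position'])):
    im=cams.get_image(n);cv2.imwrite(f"pics/{n}1.png",im[:,:,::-1])
    u,v=proj(n,P).astype(int);x=max(0,u-50);y=max(0,v-50);print(n,x,y)
    out.append(cv2.resize(im[y:y+100,x:x+100,::-1],(400,400),interpolation=cv2.INTER_CUBIC))
cv2.imwrite("pics/c2.png",np.hstack(out))
E
```

```text
[ 0.4623 -0.315   0.2328] [-3.1404  0.0007  0.4001] [ 0.5057  0.1132 -3.5383] [-0.0198  0.0386  0.0213] 0.02641852907585837
scene 86 105
top 309 157
```

View pics/c2.png

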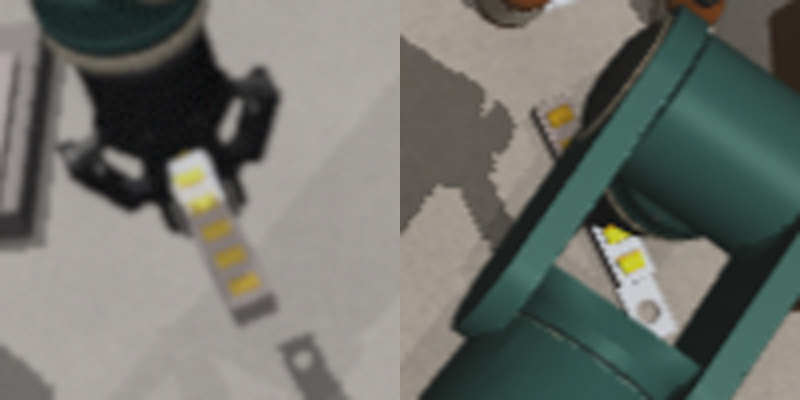

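The rail is held level at mid-length. Its hole shows in the top image at about (371,234).

```bash
cat >> h.py <<'E'
def dark(im,x,y,r):
    g=cv2.cvtColor(im,cv2.COLOR_RGB2GRAY)[y-r:y+r+1,x-r:x+r+1].astype(float)
    w=np.clip(np.median(g)-15-g,0,None);yy,xx=np.mgrid[-r:r+1,-r:r+1]
    return np.array([x+(w*xx).sum()/w.sum(),y+(w*yy).sum()/w.sum()])
O=np.array([.5500,.0862,.110]);RD=Ro.from_euler('xyz',[0,-.25,-.185])
RT=RD*Ro.from_euler('x',np.pi)
def goal(deckpt_tcp,off=None):
    """TCP goal in deck coords (m) -> world; prints needed shift & rotvec in move units"""
    s=status.read_state();p=O+RD.apply(deckpt_tcp);d=(p-s['position'])/.075
    r=(RT*Ro.from_euler('xyz',s['eef_rot']).inv()).as_rotvec()/(2*np.pi)
    print("tcp now deck mm",RD.inv().apply(s['position']-O)*1e3,"goal",p,"lin",d,"twist",r,"F deck",RD.inv().apply(s['ft_force']))
E
python3 - <<'E'
from h import *
s=status.read_state();p=s['position'];R=Ro.from_euler('xyz',s['eef_rot'])
T=cv2.imread("pics/top1.png")[:,:,::-1].copy()
h=dark(T,371,234,3);H=onz("top",*h,p[2]-.0249+.006);H[2]-=.006
off=R.inv().apply(H-p);print(h,H,off)
y=[(c,q[4]) for c,q in blobs(T,(18,120,80),(34,255,255)) if 330<c[0]<375 and c[1]<235];print(y)
S=cv2.imread("pics/scene1.png")[:,:,::-1].copy()
for c,q in blobs(S,(15,75,60),(36,255,255)):
    if 120<c[0]<160 and 140<c[1]<182: print(c,q[4],R.inv().apply(onz("scene",*c,p[2]+.001)-p))
off=np.array([-.089,0,.0249])
for z in(.06,.0): goal(np.array([.002,0,z])-np.array([off[0],-off[1],-off[2]]))
E
```

```text
[371.8584 234.5929] [ 0.3827 -0.3515  0.2074] [-0.0875  0.0027  0.025 ]
[(array([348.6 , 185.44]), 25), (array([362.35, 214.95]), 20), (array([366.39, 222.04]), 23)]
[133.05 149.14] 21 [-0.0218  0.0014 -0.001 ]
[136.24 155.88] 25 [ 0.0025  0.0019 -0.001 ]
[139.56 162.12] 32 [ 0.025   0.0015 -0.001 ]
[143.29 168.74] 34 [ 0.0486  0.0007 -0.0011]
[146.57 175.54] 35 [ 0.0717  0.001  -0.0011]
tcp now deck mm [  18.2224 -410.438   121.5986] goal [0.616  0.0738 0.2148] lin [ 2.0498  5.1839 -0.234 ] twist [ 0.004  -0.0404 -0.0927] F deck [-0.8036 -0.0163 -3.2111]
tcp now deck mm [  18.2224 -410.438   121.5986] goal [0.6306 0.0711 0.1566] lin [ 2.2443  5.1475 -1.0092] twist [ 0.004  -0.0404 -0.0927] F deck [-0.8036 -0.0163 -3.2111]
```

Call:
{"name": "drive_tool", "arguments": {
  "rows": [
    {"linear": [0.205, 0.518, 0.02], "twist": [0.0004, -0.00404, -0.00927]},
    {"linear": [0.205, 0.518, 0.02], "twist": [0.0004, -0.00404, -0.00927]},
    {"linear": [0.205, 0.518, 0.02], "twist": [0.0004, -0.00404, -0.00927]},
    {"linear": [0.205, 0.518, 0.02], "twist": [0.0004, -0.00404, -0.00927]},
    {"linear": [0.205, 0.518, 0], "twist": [0.0004, -0.00404, -0.00927]},
    {"linear": [0.205, 0.518, 0], "twist": [0.0004, -0.00404, -0.00927]},
    {"linear": [0.205, 0.518, 0], "twist": [0.0004, -0.00404, -0.00927]},
    {"linear": [0.205, 0.518, 0], "twist": [0.0004, -0.00404, -0.00927]},
    {"linear": [0.205, 0.518, 0], "twist": [0.0004, -0.00404, -0.00927]},
    {"linear": [0.205, 0.518, 0], "twist": [0.0004, -0.00404, -0.00927]},
    {"linear": [0, 0, 0], "twist": [0, 0, 0]},
    {"linear": [0, 0, 0], "twist": [0, 0, 0]}
  ]
}}

```text
clock: 5.7
position: [0.6161, 0.0731, 0.2389]
eef_rot: [3.139, -0.25, -0.184]
ft_force: [0.1, -1.4, -2.7]
finger_gap: 0.0267
gripper_force: 60.0
```

```bash
python3 - <<'E'
from h import *
s=status.read_state();print(s['eef_rot'],s['finger_gap'])
for z in(.02,.0): goal(np.array([.091,0,.0249+z]))
out=[]
for n,P in(("scene",s['position']-[0,0,.04]),("top",O+[.03,0,0])):
    im=cams.get_image(n);cv2.imwrite(f"pics/{n}2.png",im[:,:,::-1])
    u,v=proj(n,P).astype(int);x=max(0,u-50);y=max(0,v-50);print(n,x,y)
    out.append(cv2.resize(im[y:y+100,x:x+100,::-1],(400,400),interpolation=cv2.INTER_CUBIC))
cv2.imwrite("pics/c3.png",np.hstack(out))
E
```

```text
[ 3.1386 -0.2496 -0.1842] 0.0267247652838825
tcp now deck mm [ 97.1385  -0.6959 108.2432] goal [0.6257 0.072  0.176 ] lin [ 0.1291 -0.0147 -0.8386] twist [ 0.0004 -0.0001 -0.    ] F deck [-0.3343 -1.3335 -2.6721]
tcp now deck mm [ 97.1385  -0.6959 108.2432] goal [0.6306 0.0711 0.1566] lin [ 0.194  -0.0269 -1.0969] twist [ 0.0004 -0.0001 -0.    ] F deck [-0.3343 -1.3335 -2.6721]
scene 247 149
top 174 127
```

View pics/c3.png

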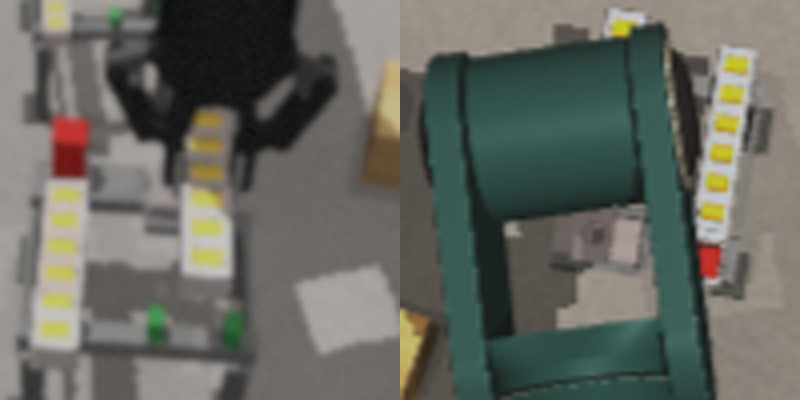

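The rail hangs straight over the empty lane, lined up with the neighbour.

Call:
{"name": "drive_tool", "arguments": {
  "rows": [
    {"linear": [0.032, 0, -0.21], "twist": [0, 0, 0]},
    {"linear": [0.032, 0, -0.21], "twist": [0, 0, 0]},
    {"linear": [0.032, 0, -0.21], "twist": [0, 0, 0]},
    {"linear": [0.032, 0, -0.21], "twist": [0, 0, 0]},
    {"linear": [0.008, -0.0015, -0.032], "twist": [0, 0, 0]},
    {"linear": [0.008, -0.0015, -0.032], "twist": [0, 0, 0]},
    {"linear": [0.008, -0.0015, -0.032], "twist": [0, 0, 0]},
    {"linear": [0.008, -0.0015, -0.032], "twist": [0, 0, 0]},
    {"linear": [0.008, -0.0015, -0.032], "twist": [0, 0, 0]},
    {"linear": [0.008, -0.0015, -0.032], "twist": [0, 0, 0]},
    {"linear": [0, 0, 0], "twist": [0, 0, 0]}
  ]
}}

```text
clock: 7.18
position: [0.6296, 0.0726, 0.1624]
eef_rot: [3.139, -0.251, -0.185]
ft_force: [-0.5, 0.4, -1.9]
finger_gap: 0.0265
gripper_force: 59.9
```

```bash
python3 - <<'E'
from h import *
s=status.read_state();print(s['ft_force'],s['wrist_torque'])
goal(np.array([.091,0,.0249]))
im=cams.get_image("top");cv2.imwrite("pics/top3.png",im[:,:,::-1]);
im2=cams.get_image("scene")
a=cv2.resize(im[150:200,200:250,::-1],(400,400),interpolation=cv2.INTER_CUBIC)
b=cv2.resize(im2[170:250,250:330,::-1],(400,400),interpolation=cv2.INTER_CUBIC)
cv2.imwrite("pics/c4.png",np.hstack([b,a]))
E
```

```text
[-0.497   0.4122 -1.9017] [ 0.0028  0.2665 -0.0167]
tcp now deck mm [91.1898  1.2407 30.7796] goal [0.6306 0.0711 0.1566] lin [ 0.0136 -0.0194 -0.0766] twist [0.0004 0.0001 0.0001] F deck [-1.0172  0.3138 -1.703 ]
```

View pics/c4.png

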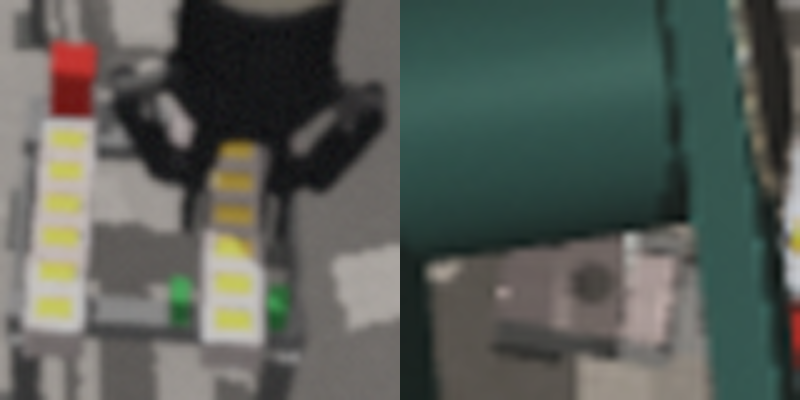

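The rail's rear lies between the green guides (crop x 180 and 278, rail centre 232), and its tab lies over the plate. Now lowering the last few millimetres.

Call:
{"name": "drive_tool", "arguments": {
  "rows": [
    {"linear": [0.002, -0.015, -0.0194], "twist": [0, 0, 0]},
    {"linear": [0.005, -0.001, -0.0194], "twist": [0, 0, 0]},
    {"linear": [0.005, -0.001, -0.0194], "twist": [0, 0, 0]},
    {"linear": [0.002, -0.0005, -0.01], "twist": [0, 0, 0]},
    {"linear": [0, 0, 0], "twist": [0, 0, 0]}
  ]
}}

```text
clock: 7.9
position: [0.6307, 0.0712, 0.1575]
eef_rot: [3.139, -0.251, -0.185]
ft_force: [-0.5, 0.2, -2.6]
finger_gap: 0.0263
gripper_force: 59.9
```

```bash
python3 -c "
from h import *
goal(np.array([.091,0,.0249]));s=status.read_state();print(s['wrist_torque'])"
```

```text
tcp now deck mm [91.2503  0.1444 25.6758] goal [0.6306 0.0711 0.1566] lin [-0.001  -0.0018 -0.0108] twist [0.0004 0.0001 0.0001] F deck [-1.1681  0.1181 -2.398 ]
[0.0721 0.2825 0.0145]
```

Call:
{"name": "drive_tool", "arguments": {
  "rows": [
    {"linear": [0.002, -0.0005, -0.009], "twist": [0, 0, 0]},
    {"linear": [0.002, -0.0005, -0.009], "twist": [0, 0, 0]},
    {"linear": [0, 0, 0], "twist": [0, 0, 0]}
  ]
}}

```text
clock: 8.28
position: [0.6309, 0.0712, 0.1569]
eef_rot: [3.14, -0.252, -0.185]
ft_force: [-6.3, -0.1, 3.1]
finger_gap: 0.0263
gripper_force: 60.9
```

Call:
{"name": "drive_tool", "arguments": {
  "rows": [
    {"linear": [0.002, -0.0005, -0.009], "twist": [0, 0, 0]},
    {"linear": [0.002, -0.0005, -0.009], "twist": [0, 0, 0]},
    {"linear": [0, 0, 0], "twist": [0, 0, 0]}
  ]
}}

```text
clock: 8.65
position: [0.631, 0.0712, 0.1568]
eef_rot: [3.14, -0.252, -0.185]
ft_force: [-18.8, 0.2, 17.0]
finger_gap: 0.0262
gripper_force: 63.0
```

Call:
{"name": "drive_tool", "arguments": {
  "rows": [
    {"linear": [-0.008, 0, 0.006], "twist": [0, 0, 0]},
    {"linear": [0, 0, 0], "twist": [0, 0, 0]}
  ]
}}

```text
clock: 8.9
position: [0.6309, 0.0712, 0.1569]
eef_rot: [3.14, -0.253, -0.185]
ft_force: [-8.2, -0.5, 8.9]
finger_gap: 0.0265
gripper_force: 61.7
```

```bash
python3 -c "
from h import *
goal(np.array([.091,0,.0249]));s=status.read_state();print(s['wrist_torque'])"
```

```text
tcp now deck mm [91.3284  0.158  25.0352] goal [0.6306 0.0711 0.1566] lin [-0.0041 -0.0014 -0.0028] twist [0.0003 0.0004 0.0001] F deck [-5.4896 -2.0217 10.6165]
[ 0.0451  0.9821 -0.019 ]
```

Call:
{"name": "drive_tool", "arguments": {
  "rows": [
    {"linear": [0.001, 0, -0.005], "twist": [0.00013, 0.0007, 0]},
    {"linear": [0.001, 0, -0.005], "twist": [0.00013, 0.0007, 0]},
    {"linear": [0, 0, 0], "twist": [0, 0, 0]}
  ]
}}

```text
clock: 9.28
position: [0.631, 0.0712, 0.1568]
eef_rot: [3.14, -0.244, -0.185]
ft_force: [-15.4, 0.3, 16.8]
finger_gap: 0.0261
gripper_force: 62.7
```

```bash
python3 -c "
from h import *
goal(np.array([.091,0,.0249]));s=status.read_state();print(s['wrist_torque'])"
```

```text
tcp now deck mm [91.4448  0.1985 24.9899] goal [0.6306 0.0711 0.1566] lin [-0.0058 -0.0016 -0.0026] twist [ 0.0001 -0.001   0.0001] F deck [-10.5746  -2.5186  20.0726]
[-0.1063  1.6334 -0.1296]
```

Call:
{"name": "drive_tool", "arguments": {
  "rows": [
    {"linear": [-0.01, 0, 0.006], "twist": [0, 0, 0]},
    {"linear": [0, 0, 0], "twist": [0, 0, 0]}
  ],
  "squeeze": 20
}}

```text
clock: 9.52
position: [0.6309, 0.0712, 0.1568]
eef_rot: [3.14, -0.246, -0.185]
ft_force: [-2.0, -0.8, 8.2]
finger_gap: 0.0266
gripper_force: 61.4
```

Call:
{"name": "drive_tool", "arguments": {
  "rows": [
    {"linear": [0, 0, 0], "twist": [0, 0, 0]},
    {"linear": [0, 0, 0], "twist": [0, 0, 0]},
    {"linear": [0, 0, 0], "twist": [0, 0, 0]},
    {"linear": [0, 0, 0], "twist": [0, 0, 0]}
  ],
  "jaw": 0.0
}}

```text
clock: 10.02
position: [0.6301, 0.0711, 0.1549]
eef_rot: [3.139, -0.242, -0.185]
ft_force: [-0.3, -0.7, -0.5]
finger_gap: 0.0427
gripper_force: 0.0
```

```bash
python3 - <<'E'
from h import *
goal(np.array([.091,0,.0249]))
im=cams.get_image("top");cv2.imwrite("pics/top4.png",im[:,:,::-1]);
im2=cams.get_image("scene");cv2.imwrite("pics/scene4.png",im2[:,:,::-1])
a=cv2.resize(im[150:200,200:250,::-1],(400,400),interpolation=cv2.INTER_CUBIC)
b=cv2.resize(im2[170:250,250:330,::-1],(400,400),interpolation=cv2.INTER_CUBIC)
cv2.imwrite("pics/c5.png",np.hstack([b,a]))
E
```

```text
tcp now deck mm [90.0625 -0.1228 23.3058] goal [0.6306 0.0711 0.1566] lin [0.007  0.0003 0.0237] twist [ 0.0001 -0.0013  0.0001] F deck [-0.2853 -0.7498 -0.4918]
```

View pics/c5.png

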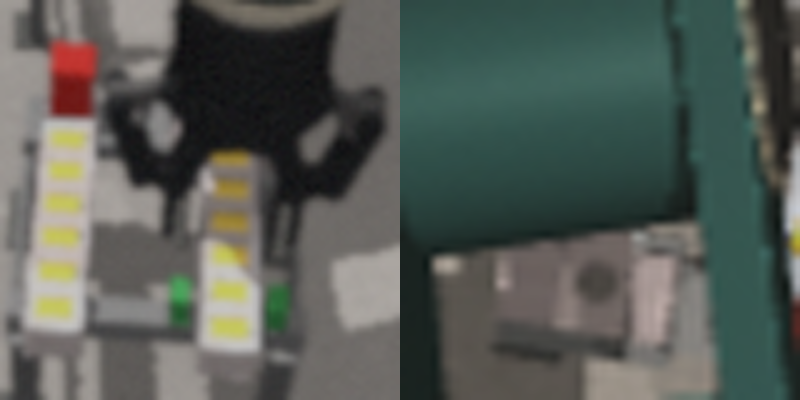

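The rail stayed put when the fingers opened: rollers lined up, rear between the guides. Backing off along the slope normal.

Call:
{"name": "drive_tool", "arguments": {
  "rows": [
    {"linear": [-0.049, 0.009, 0.194], "twist": [0, 0, 0]},
    {"linear": [-0.097, 0.018, 0.388], "twist": [0, 0, 0]},
    {"linear": [-0.146, 0.027, 0.58], "twist": [0, 0, 0]},
    {"linear": [-0.146, 0.027, 0.58], "twist": [0, 0, 0]},
    {"linear": [0, 0, 0], "twist": [0, 0, 0]}
  ]
}}

```text
clock: 10.75
position: [0.5975, 0.0774, 0.2913]
eef_rot: [-3.142, -0.249, -0.186]
ft_force: [-0.0, -1.1, -0.6]
finger_gap: 0.0426
gripper_force: 0.0
```

```bash
python3 - <<'E'
from h import *
s=status.read_state()
g=np.array([.472,.2775,.17]);r=(Ro.from_euler('xyz',[np.pi,0,-.345])*Ro.from_euler('xyz',s['eef_rot']).inv()).as_rotvec()/(2*np.pi)
print(s['position'],(g-s['position'])/.075,r)
E
```

```text
[0.5975 0.0774 0.2913] [-1.6729  2.6674 -1.6171] [ 0.0104  0.0383 -0.0253]
```

Call:
{"name": "drive_tool", "arguments": {
  "rows": [
    {"linear": [-0.209, 0.333, -0.15], "twist": [0.0013, 0.0048, -0.0032]},
    {"linear": [-0.209, 0.333, -0.15], "twist": [0.0013, 0.0048, -0.0032]},
    {"linear": [-0.209, 0.333, -0.2], "twist": [0.0013, 0.0048, -0.0032]},
    {"linear": [-0.209, 0.333, -0.2], "twist": [0.0013, 0.0048, -0.0032]},
    {"linear": [-0.209, 0.333, -0.23], "twist": [0.0013, 0.0048, -0.0032]},
    {"linear": [-0.209, 0.333, -0.23], "twist": [0.0013, 0.0048, -0.0032]},
    {"linear": [-0.209, 0.333, -0.23], "twist": [0.0013, 0.0048, -0.0032]},
    {"linear": [-0.209, 0.333, -0.23], "twist": [0.0013, 0.0048, -0.0032]},
    {"linear": [0, 0, 0], "twist": [0, 0, 0]}
  ],
  "jaw": 0.3
}}

```text
clock: 11.88
position: [0.4707, 0.2777, 0.1626]
eef_rot: [3.137, 0.009, -0.345]
ft_force: [0.4, -0.7, -0.3]
finger_gap: 0.0556
gripper_force: 0.0
```

```bash
python3 - <<'E'
from h import *
s=status.read_state()
g=np.array([.472,.2775,.094]);r=(Ro.from_euler('xyz',[np.pi,0,-.345])*Ro.from_euler('xyz',s['eef_rot']).inv()).as_rotvec()/(2*np.pi)
print(s['position'],(g-s['position'])/.075,r)
im=cams.get_image("top");cv2.imwrite("pics/top5.png",im[:,:,::-1]);
im2=cams.get_image("scene");cv2.imwrite("pics/scene5.png",im2[:,:,::-1])
a=cv2.resize(im[130:210,195:275,::-1],(400,400),interpolation=cv2.INTER_CUBIC)
b=cv2.resize(im2[170:250,250:330,::-1],(400,400),interpolation=cv2.INTER_CUBIC)
cv2.imwrite("pics/c6.png",np.hstack([b,a]))
E
```

```text
[0.4707 0.2777 0.1626] [ 0.0174 -0.0027 -0.915 ] [ 0.0002 -0.0016  0.    ]
```

View pics/c6.png

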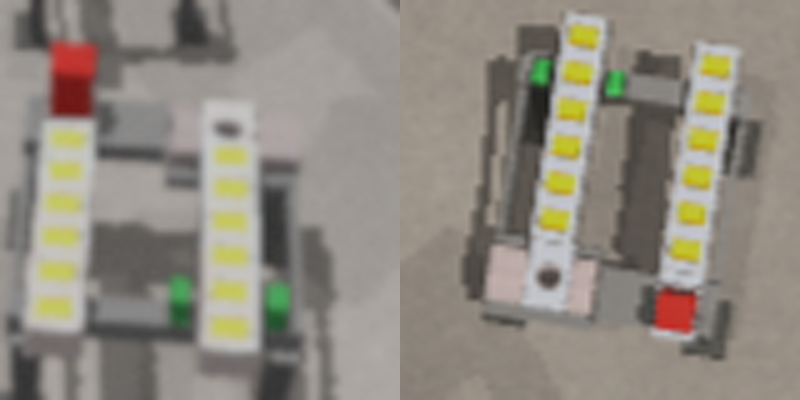

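The rail lies in its lane parallel to the neighbour, with its hole at top px ≈(224.4,185). Now descending onto the pin head, and measuring the rail's offset against its neighbour.

Call:
{"name": "drive_tool", "arguments": {
  "rows": [
    {"linear": [0.017, -0.003, -0.25], "twist": [0.0002, -0.0016, 0]},
    {"linear": [0, 0, -0.3], "twist": [0, 0, 0]},
    {"linear": [0, 0, -0.2], "twist": [0, 0, 0]},
    {"linear": [0, 0, -0.12], "twist": [0, 0, 0]},
    {"linear": [0, 0, -0.045], "twist": [0, 0, 0]},
    {"linear": [0, 0, 0], "twist": [0, 0, 0]}
  ]
}}

```text
clock: 12.72
position: [0.4733, 0.2768, 0.0959]
eef_rot: [-3.139, -0.002, -0.347]
ft_force: [0.7, 0.2, 0.1]
finger_gap: 0.0556
gripper_force: 0.0
```

Call:
{"name": "drive_tool", "arguments": {
  "rows": [
    {"linear": [0, 0, 0], "twist": [0, 0, 0]},
    {"linear": [0, 0, 0], "twist": [0, 0, 0]},
    {"linear": [0, 0, 0], "twist": [0, 0, 0]},
    {"linear": [0, 0, 0], "twist": [0, 0, 0]},
    {"linear": [0, 0, 0], "twist": [0, 0, 0]},
    {"linear": [0, 0, 0], "twist": [0, 0, 0]}
  ],
  "jaw": -1,
  "squeeze": 60
}}

```text
clock: 13.48
position: [0.4734, 0.277, 0.0962]
eef_rot: [-3.139, -0.003, -0.347]
ft_force: [-1.1, -0.3, 5.9]
finger_gap: 0.0228
gripper_force: 59.5
```

```bash
python3 - <<'E'
from h import *
s=status.read_state();print(s['position'],s['wrist_torque'])
S=cv2.imread("pics/scene5.png")[:,:,::-1].copy();T=cv2.imread("pics/top5.png")[:,:,::-1].copy()
h=dark(T,224,185,3);hs=dark(S,295,195,3);print(h,hs,tri(hs,h))
D=lambda P:RD.inv().apply(P-O)*1e3
print("hole deck", D(tri(hs,h)[0]))
p0=tri((294.7205,195.936),(224.3408,185.8367))[0];print("plate hole deck",D(p0))
for o,zz in((onz("top",*h,.11+.0058),0),(onz("scene",*hs,.11+.0058),0)): print(D(o))
for o in(onz("top",224.34,185.84,.11),onz("scene",294.72,195.94,.11)): print("plate",D(o))
a=[c for c,q in blobs(T,(24,120,100),(34,255,255)) if 215<c[0]<240 and 130<c[1]<182 and q[4]<40][::-1]
b=[c for c,q in blobs(S,(22,75,60),(36,255,255)) if 285<c[0]<303 and 195<c[1]<242]
A=[c for c,q in blobs(T,(24,120,100),(34,255,255)) if 249<c[0]<262 and c[1]<185 and q[4]<40][::-1]
B=[c for c,q in blobs(S,(22,75,60),(36,255,255)) if 250<c[0]<275 and 188<c[1]<240]
print(len(a),len(b),len(A),len(B))
for x,y in((a,b),(A,B)): print(np.array([D(tri(q,p)[0]) for p,q in zip(x,y)]))
E
```

```text
[0.4734 0.277  0.0962] [-0.0692  0.1143 -0.0379]
[224.3668 185.1683] [295.0472 195.4592] (array([0.5532, 0.0852, 0.1161]), np.float64(0.0012735060505339078))
hole deck [ 4.7832 -0.4342  5.04  ]
plate hole deck [ 2.2122 -0.6376  0.7643]
[4.7456 0.2289 4.7743]
[ 4.607  -1.0543  4.8097]
plate [ 2.0536  0.4466 -0.5244]
plate [ 1.2042 -1.521  -0.3075]
6 6 6 6
[[ 43.8528   0.2395  22.6996]
 [ 66.8901  -0.292   23.4598]
 [ 91.0803  -0.1693  22.7884]
 [114.3426  -0.1117  22.3641]
 [137.5465   0.0138  22.3091]
 [161.393    0.3133  23.4857]]
[[ 38.8113 -85.3275  23.8148]
 [ 61.5301 -85.6621  21.3728]
 [ 85.2843 -85.0445  22.9078]
 [108.8742 -84.5562  22.2859]
 [132.4755 -84.9414  22.3879]
 [156.1167 -84.7076  23.1078]]
```

The rail's hole measures about +4.8 mm and the plate's about +2 mm uphill, so I aim the pin between them, nearer the plate's. The pin is gripped; now lifting it.

Call:
{"name": "drive_tool", "arguments": {
  "rows": [
    {"linear": [0, 0, 0.2], "twist": [0, 0, 0]},
    {"linear": [0, 0, 0.4], "twist": [0, 0, 0]},
    {"linear": [0, 0, 0.5], "twist": [0, 0, 0]},
    {"linear": [0, 0, 0.5], "twist": [0, 0, 0]},
    {"linear": [0, 0, 0.4], "twist": [0, 0, 0]},
    {"linear": [0, 0, 0.1], "twist": [0, 0, 0]},
    {"linear": [0, 0, 0], "twist": [0, 0, 0]}
  ]
}}

```text
clock: 14.35
position: [0.473, 0.2767, 0.2527]
eef_rot: [-3.14, -0.002, -0.347]
ft_force: [0.2, -0.3, -2.5]
finger_gap: 0.0233
gripper_force: 58.8
```

```bash
python3 - <<'E'
from h import *
s=status.read_state();print(s['wrist_torque'],s['finger_gap'])
S=cams.get_image("scene");cv2.imwrite("pics/scene6.png",S[:,:,::-1]);print(proj("scene",s['position']))
for c,q in blobs(S,(0,150,90),(6,255,255)): print(c,q)
goal(np.array([.0035,-.0003,.11]))
E
```

```text
[-0.0476  0.0082 -0.0017] 0.023255704085530456
[368.7236 133.9681]
[259.17 129.87] [258, 127, 4, 7, 23]
[368.97 132.42] [365, 128, 9, 10, 66]
[264.24 185.25] [261, 179, 8, 14, 103]
tcp now deck mm [-72.2847 172.9944 164.9035] goal [0.5265 0.0903 0.2174] lin [ 0.7153 -2.4846 -0.4593] twist [-0.0106 -0.0382  0.0256] F deck [-0.6433 -0.1416 -1.5094]
```

Call:
{"name": "drive_tool", "arguments": {
  "rows": [
    {"linear": [0.102, -0.355, 0], "twist": [-0.0015, -0.0055, 0.0037]},
    {"linear": [0.102, -0.355, 0], "twist": [-0.0015, -0.0055, 0.0037]},
    {"linear": [0.102, -0.355, 0], "twist": [-0.0015, -0.0055, 0.0037]},
    {"linear": [0.102, -0.355, 0], "twist": [-0.0015, -0.0055, 0.0037]},
    {"linear": [0.102, -0.355, 0], "twist": [-0.0015, -0.0055, 0.0037]},
    {"linear": [0.102, -0.355, 0], "twist": [-0.0015, -0.0055, 0.0037]},
    {"linear": [0.102, -0.355, 0], "twist": [-0.0015, -0.0055, 0.0037]},
    {"linear": [0, 0, 0], "twist": [0, 0, 0]},
    {"linear": [0, 0, 0], "twist": [0, 0, 0]}
  ]
}}

```text
clock: 15.52
position: [0.5264, 0.0906, 0.252]
eef_rot: [-3.14, -0.251, -0.184]
ft_force: [0.5, 0.2, -0.4]
finger_gap: 0.0229
gripper_force: 59.1
```

```bash
python3 - <<'E'
from h import *
goal(np.array([.0035,-.0003,.096]))
S=cams.get_image("scene");T=cams.get_image("top")
a=cv2.resize(T[140:210,190:260,::-1],(400,400),interpolation=cv2.INTER_CUBIC)
b=cv2.resize(S[140:220,255:335,::-1],(400,400),interpolation=cv2.INTER_CUBIC)
cv2.imwrite("pics/c7.png",np.hstack([b,a]))
E
```

```text
tcp now deck mm [ 11.839   -0.0197 143.5651] goal [0.5299 0.0897 0.2039] lin [ 0.0476 -0.0127 -0.642 ] twist [-0.0002  0.0001 -0.0003] F deck [ 0.381   0.2515 -0.558 ]
```

View pics/c7.png

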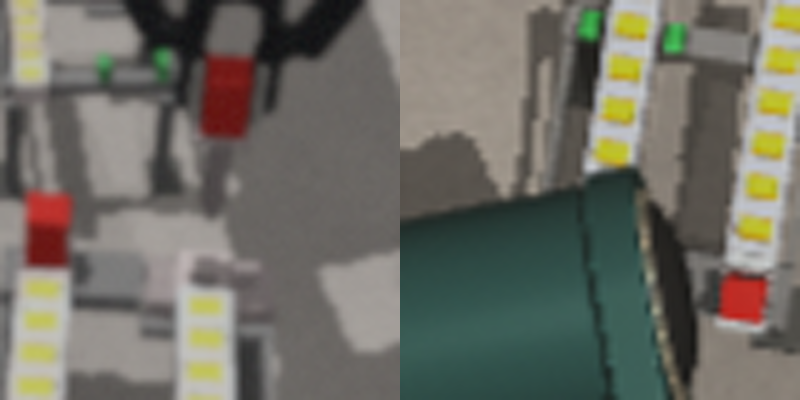

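The pin hangs upright over the lane (nose at crop (215,205)), with the rail below it undisturbed. Lowering to just above the tab.

Call:
{"name": "drive_tool", "arguments": {
  "rows": [
    {"linear": [0.009, -0.003, -0.2], "twist": [0, 0, 0]},
    {"linear": [0.009, -0.003, -0.2], "twist": [0, 0, 0]},
    {"linear": [0.009, -0.003, -0.14], "twist": [0, 0, 0]},
    {"linear": [0.009, -0.003, -0.05], "twist": [0, 0, 0]},
    {"linear": [0, 0, 0], "twist": [0, 0, 0]},
    {"linear": [0, 0, 0], "twist": [0, 0, 0]}
  ]
}}

```text
clock: 16.38
position: [0.5295, 0.0895, 0.2093]
eef_rot: [-3.14, -0.253, -0.183]
ft_force: [-0.1, -0.0, -1.3]
finger_gap: 0.0228
gripper_force: 59.1
```

```bash
python3 - <<'E'
from h import *
goal(np.array([.0035,-.0003,.096]))
s=status.read_state();S=cams.get_image("scene");cv2.imwrite("pics/scene8.png",S[:,:,::-1])
R=Ro.from_euler('xyz',s['eef_rot'])
for c,q in blobs(S,(0,150,90),(6,255,255)): print(c,q)
for x in(-.0015,0): # expected head corner/box in image
    P=[s['position']+R.apply([x+a,b,c]) for a in(-.012,.012) for b in(-.012,.012) for c in(-.0098,.0262)]
    q=np.array([proj("scene",p) for p in P]);print(x,q.min(0),q.max(0))
    print("nose",proj("scene",s['position']+R.apply([x,0,.0902])))
print("hole tab top",proj("scene",O+RD.apply([.0048,-.0004,.006])))
cv2.imwrite("pics/c8.png",cv2.resize(S[150:220,255:335,::-1],(640,560),interpolation=cv2.INTER_CUBIC))
E
```

```text
tcp now deck mm [  4.4755  -0.5304 101.3149] goal [0.5299 0.0897 0.2039] lin [ 0.0054  0.0021 -0.0719] twist [-0.0002  0.0005 -0.0003] F deck [-0.4483 -0.0592 -1.238 ]
[259.09 129.91] [258, 127, 4, 7, 22]
[298.21 169.85] [294, 163, 9, 15, 117]
[264.23 185.27] [261, 179, 8, 14, 104]
-0.0015 [292.9407 161.502 ] [303.6569 178.8488]
nose [295.5219 193.4439]
0 [292.9368 161.8714] [303.6642 179.2338]
nose [295.5208 193.825 ]
hole tab top [295.3268 195.2072]
```

View pics/c8.png

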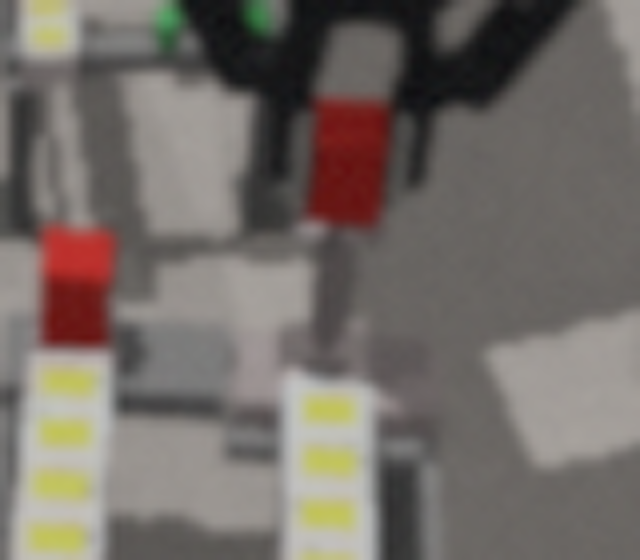

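Pin nose at crop (325,350), directly above the tab's hole. Now feeling down slowly.

Call:
{"name": "drive_tool", "arguments": {
  "rows": [
    {"linear": [-0.0047, 0.0009, -0.0356], "twist": [0, 0, 0]},
    {"linear": [0.008, -0.0015, -0.0323], "twist": [0, 0, 0]},
    {"linear": [0.008, -0.0015, -0.0323], "twist": [0, 0, 0]},
    {"linear": [0.008, -0.0015, -0.0323], "twist": [0, 0, 0]},
    {"linear": [0, 0, 0], "twist": [0, 0, 0]}
  ]
}}

```text
clock: 17.05
position: [0.5309, 0.0892, 0.1987]
eef_rot: [-3.14, -0.252, -0.183]
ft_force: [0.9, 0.2, -2.3]
finger_gap: 0.0228
gripper_force: 59.1
```

```bash
python3 -c "
from h import *
goal(np.array([.0035,-.0003,.0902]));print(status.read_state()['wrist_torque'])"
```

```text
tcp now deck mm [ 3.2412 -0.5693 90.7344] goal [0.5313 0.0894 0.1983] lin [ 0.0057  0.0026 -0.006 ] twist [-0.0002  0.0004 -0.0003] F deck [ 0.2575  0.374  -2.3997]
[-0.013  -0.0809  0.0527]
```

Call:
{"name": "drive_tool", "arguments": {
  "rows": [
    {"linear": [0.0064, -0.0012, -0.0258], "twist": [0, 0, 0]},
    {"linear": [0.0064, -0.0012, -0.0258], "twist": [0, 0, 0]},
    {"linear": [0, 0, 0], "twist": [0, 0, 0]}
  ]
}}

```text
clock: 17.42
position: [0.532, 0.089, 0.1953]
eef_rot: [-3.14, -0.253, -0.183]
ft_force: [1.7, -0.1, 2.5]
finger_gap: 0.0229
gripper_force: 59.5
```

```bash
python3 -c "
from h import *
goal(np.array([.0035,-.0003,.0902]));print(status.read_state()['wrist_torque'])"
```

```text
tcp now deck mm [ 3.4911 -0.5146 87.1121] goal [0.5313 0.0894 0.1983] lin [-0.0094  0.0047  0.0399] twist [-0.0002  0.0006 -0.0003] F deck [2.2356 0.2156 2.0272]
[ 0.0538 -0.5741  0.0715]
```

Call:
{"name": "drive_tool", "arguments": {
  "rows": [
    {"linear": [0.0048, -0.0009, -0.0194], "twist": [0, 0, 0]},
    {"linear": [0.0048, -0.0009, -0.0194], "twist": [0, 0, 0]},
    {"linear": [0, 0, 0], "twist": [0, 0, 0]}
  ]
}}

```text
clock: 17.8
position: [0.533, 0.0889, 0.1927]
eef_rot: [-3.139, -0.254, -0.183]
ft_force: [3.6, 1.0, 5.3]
finger_gap: 0.0229
gripper_force: 59.8
```

```bash
python3 -c "
from h import *
goal(np.array([.0035,-.0003,.0902]));print(status.read_state()['wrist_torque'])"
```

```text
tcp now deck mm [ 3.7741 -0.4521 84.4303] goal [0.5313 0.0894 0.1983] lin [-0.0218  0.0061  0.0736] twist [-0.0002  0.0007 -0.0003] F deck [4.6138 1.6349 4.3364]
[ 0.0315 -1.0294  0.009 ]
```

Call:
{"name": "drive_tool", "arguments": {
  "rows": [
    {"linear": [0.0048, -0.0009, -0.0194], "twist": [0, 0, 0]},
    {"linear": [0.0048, -0.0009, -0.0194], "twist": [0, 0, 0]},
    {"linear": [0, 0, 0], "twist": [0, 0, 0]}
  ]
}}

```text
clock: 18.18
position: [0.533, 0.0887, 0.1886]
eef_rot: [-3.14, -0.251, -0.183]
ft_force: [1.3, -0.4, -0.5]
finger_gap: 0.0228
gripper_force: 59.1
```

```bash
python3 -c "
from h import *
goal(np.array([.0035,-.0003,.0902]));print(status.read_state()['wrist_torque'])"
```

```text
tcp now deck mm [ 2.7695 -0.6752 80.3767] goal [0.5313 0.0894 0.1983] lin [-0.0217  0.0091  0.1293] twist [-0.0002  0.0002 -0.0003] F deck [ 1.1687 -0.1128 -0.8599]
[ 0.0096 -0.1134  0.0294]
```

Call:
{"name": "drive_tool", "arguments": {
  "rows": [
    {"linear": [0.0048, -0.0009, -0.0194], "twist": [0, 0, 0]},
    {"linear": [0.0048, -0.0009, -0.0194], "twist": [0, 0, 0]},
    {"linear": [0.0032, -0.0006, -0.0129], "twist": [0, 0, 0]},
    {"linear": [0, 0, 0], "twist": [0, 0, 0]}
  ]
}}

```text
clock: 18.68
position: [0.5341, 0.0886, 0.185]
eef_rot: [-3.14, -0.252, -0.183]
ft_force: [0.3, 0.1, -1.2]
finger_gap: 0.0225
gripper_force: 59.1
```

```bash
python3 -c "
from h import *
goal(np.array([.0035,-.0003,.0902]));print(status.read_state()['wrist_torque'])"
```

```text
tcp now deck mm [ 2.9678 -0.6172 76.6787] goal [0.5313 0.0894 0.1983] lin [-0.0363  0.0111  0.1764] twist [-0.0002  0.0003 -0.0003] F deck [-0.0276  0.1396 -1.1944]
[-0.0086  0.1454  0.0037]
```

Call:
{"name": "drive_tool", "arguments": {
  "rows": [
    {"linear": [0.0064, -0.0012, -0.0258], "twist": [0, 0, 0]},
    {"linear": [0.0064, -0.0012, -0.0258], "twist": [0, 0, 0]},
    {"linear": [0.0064, -0.0012, -0.0258], "twist": [0, 0, 0]},
    {"linear": [0.0064, -0.0012, -0.0258], "twist": [0, 0, 0]},
    {"linear": [0.0064, -0.0012, -0.0258], "twist": [0, 0, 0]},
    {"linear": [0, 0, 0], "twist": [0, 0, 0]}
  ]
}}

```text
clock: 19.42
position: [0.5365, 0.0881, 0.1753]
eef_rot: [-3.14, -0.252, -0.183]
ft_force: [0.2, 0.0, -1.4]
finger_gap: 0.0232
gripper_force: 59.1
```

```bash
python3 -c "
from h import *
goal(np.array([.003,-.0003,.0402]));print(status.read_state()['wrist_torque'])"
```

```text
tcp now deck mm [ 3.001  -0.615  66.6752] goal [0.543  0.0872 0.1497] lin [ 0.0866 -0.0119 -0.342 ] twist [-0.0002  0.0004 -0.0003] F deck [-0.2022  0.0681 -1.4088]
[0.032  0.1483 0.0099]
```

Call:
{"name": "drive_tool", "arguments": {
  "rows": [
    {"linear": [0.0085, -0.0015, -0.0342], "twist": [0, 0, 0]},
    {"linear": [0.0085, -0.0015, -0.0342], "twist": [0, 0, 0]},
    {"linear": [0.0085, -0.0015, -0.0342], "twist": [0, 0, 0]},
    {"linear": [0.0085, -0.0015, -0.0342], "twist": [0, 0, 0]},
    {"linear": [0.0085, -0.0015, -0.0342], "twist": [0, 0, 0]},
    {"linear": [0.0085, -0.0015, -0.0342], "twist": [0, 0, 0]},
    {"linear": [0.0085, -0.0015, -0.0342], "twist": [0, 0, 0]},
    {"linear": [0.0085, -0.0015, -0.0342], "twist": [0, 0, 0]},
    {"linear": [0.0085, -0.0015, -0.0342], "twist": [0, 0, 0]},
    {"linear": [0, 0, 0], "twist": [0, 0, 0]}
  ]
}}

```text
clock: 20.68
position: [0.5423, 0.0871, 0.1522]
eef_rot: [-3.14, -0.252, -0.183]
ft_force: [-0.5, -0.8, -1.2]
finger_gap: 0.0227
gripper_force: 59.1
```

```bash
python3 -c "
from h import *
goal(np.array([.003,-.0003,.0362]));print(status.read_state()['wrist_torque'])"
```

```text
tcp now deck mm [ 2.95   -0.5503 42.841 ] goal [0.544  0.087  0.1458] lin [ 0.0228 -0.0009 -0.0856] twist [-0.0002  0.0004 -0.0003] F deck [-0.5925 -0.8748 -1.0557]
[-0.0174  0.1829 -0.019 ]
```

6.6 mm left; going down in 1 mm rows until the shoulder lands.

Call:
{"name": "drive_tool", "arguments": {
  "rows": [
    {"linear": [0.0048, -0.0009, -0.0194], "twist": [0, 0, 0]},
    {"linear": [0.0048, -0.0009, -0.0194], "twist": [0, 0, 0]},
    {"linear": [0.0048, -0.0009, -0.0194], "twist": [0, 0, 0]},
    {"linear": [0.0032, -0.0006, -0.0129], "twist": [0, 0, 0]},
    {"linear": [0, 0, 0], "twist": [0, 0, 0]}
  ]
}}

```text
clock: 21.3
position: [0.5436, 0.0869, 0.1471]
eef_rot: [-3.14, -0.252, -0.183]
ft_force: [0.1, 0.2, -1.6]
finger_gap: 0.0228
gripper_force: 59.1
```

Call:
{"name": "drive_tool", "arguments": {
  "rows": [
    {"linear": [0.0032, -0.0006, -0.0129], "twist": [0, 0, 0]},
    {"linear": [0.0016, -0.0003, -0.0065], "twist": [0, 0, 0]},
    {"linear": [0, 0, 0], "twist": [0, 0, 0]}
  ]
}}

```text
clock: 21.68
position: [0.544, 0.0868, 0.146]
eef_rot: [-3.14, -0.252, -0.183]
ft_force: [-2.7, 0.4, 3.3]
finger_gap: 0.0231
gripper_force: 59.7
```

```bash
python3 -c "
from h import *
goal(np.array([.003,-.0003,.0362]));print(status.read_state()['wrist_torque'])"
```

```text
tcp now deck mm [ 3.0465 -0.4769 36.329 ] goal [0.544  0.087  0.1458] lin [ 0.0003  0.0024 -0.0018] twist [-0.0002  0.0004 -0.0003] F deck [-1.8723 -0.0733  3.8486]
[-0.0039  0.6276 -0.0241]
```

Call:
{"name": "drive_tool", "arguments": {
  "rows": [
    {"linear": [0.0032, -0.0006, -0.0129], "twist": [0, 0, 0]},
    {"linear": [0, 0, 0], "twist": [0, 0, 0]}
  ]
}}

```text
clock: 21.92
position: [0.5441, 0.0868, 0.1459]
eef_rot: [-3.14, -0.252, -0.183]
ft_force: [-13.5, -0.5, 14.0]
finger_gap: 0.0229
gripper_force: 61.7
```

Call:
{"name": "drive_tool", "arguments": {
  "rows": [
    {"linear": [-0.002, 0, 0.01], "twist": [0, 0, 0]},
    {"linear": [0, 0, 0], "twist": [0, 0, 0]}
  ]
}}

```text
clock: 22.18
position: [0.544, 0.0868, 0.1459]
eef_rot: [-3.14, -0.252, -0.183]
ft_force: [-6.3, 0.3, 6.6]
finger_gap: 0.0229
gripper_force: 60.2
```

Call:
{"name": "drive_tool", "arguments": {
  "rows": [
    {"linear": [0, 0, 0], "twist": [0, 0, 0]},
    {"linear": [0, 0, 0], "twist": [0, 0, 0]},
    {"linear": [0, 0, 0], "twist": [0, 0, 0]},
    {"linear": [0, 0, 0], "twist": [0, 0, 0]},
    {"linear": [0, 0, 0], "twist": [0, 0, 0]}
  ],
  "jaw": 0.0
}}

```text
clock: 22.8
position: [0.5441, 0.0867, 0.1455]
eef_rot: [-3.14, -0.252, -0.183]
ft_force: [-0.3, -0.1, 0.8]
finger_gap: 0.0428
gripper_force: 0.0
```

Call:
{"name": "drive_tool", "arguments": {
  "rows": [
    {"linear": [-0.049, 0.009, 0.194], "twist": [0, 0, 0]},
    {"linear": [-0.097, 0.018, 0.388], "twist": [0, 0, 0]},
    {"linear": [-0.146, 0.027, 0.58], "twist": [0, 0, 0]},
    {"linear": [-0.1, 0.5, 0.3], "twist": [0, 0, 0]},
    {"linear": [-0.1, 0.7, 0.1], "twist": [0, 0, 0]},
    {"linear": [-0.1, 0.7, 0], "twist": [0, 0, 0]},
    {"linear": [-0.1, 0.7, 0], "twist": [0, 0, 0]},
    {"linear": [0, 0, 0], "twist": [0, 0, 0]}
  ]
}}

```text
clock: 23.8
position: [0.4912, 0.2886, 0.2634]
eef_rot: [-3.139, -0.252, -0.18]
ft_force: [0.3, -0.8, 0.0]
finger_gap: 0.0426
gripper_force: 0.0
```

```bash
python3 - <<'E'
from h import *
S=cams.get_image("scene");T=cams.get_image("top")
a=cv2.resize(T[130:210,195:275,::-1],(400,400),interpolation=cv2.INTER_CUBIC)
b=cv2.resize(S[160:240,250:330,::-1],(400,400),interpolation=cv2.INTER_CUBIC)
cv2.imwrite("pics/c9.png",np.hstack([b,a]))
D=lambda P:RD.inv().apply(P-O)*1e3
rs=[c for c,q in blobs(S,(0,150,90),(6,255,255)) if 255<c[0]<310 and c[1]>150];rt=[c for c,q in blobs(T,(0,180,120),(5,255,255)) if 200<c[0]<260 and c[1]<220]
print(rs,rt)
for x,y in zip(sorted(rs,key=lambda c:c[0]),sorted(rt,key=lambda c:-c[0])): print(D(tri(x,y)[0]))
a=[c for c,q in blobs(T,(24,120,100),(34,255,255)) if 215<c[0]<240 and 130<c[1]<182 and q[4]<40]
b=[c for c,q in blobs(S,(22,75,60),(36,255,255)) if 285<c[0]<303 and 195<c[1]<242]
if len(a)==len(b): print(np.mean([D(tri(q,p)[0]) for p,q in zip(a[::-1],b)],0))
E
```

```text
[array([264.23, 185.27]), array([295.6 , 187.74])] [array([223.29, 187.  ]), array([249.67, 191.76])]
[ -0.0549 -85.1217  30.5231]
[ 0.9393 -0.6568 29.9508]
[99.4822 -0.2235 22.8112]
```

View pics/c9.png

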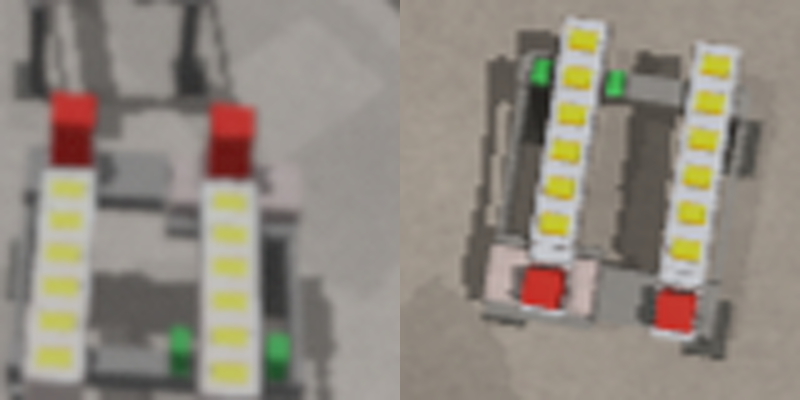

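The pin sits at the same height as its neighbour (30.0 vs 30.5 mm at mid-head). The rail lies in its lane between the guides, and the gripper is clear.

```bash
python3 -c "
from workcell import job
print(job.close_job())"
```

```text
the job is handed in; nothing more can be done
None
```

The rail is laid in its lane and the locking pin pushed fully home; both were released, the bottles were left alone, and the job was handed in at about 24 s of the 72 s allowed.

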